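# Spin-test three idler rollers and reject the one that binds

### The arm

A 6-joint arm with a two-finger parallel gripper is mounted at the origin on a cart in front of the work surface, level with it; the furniture and walls round the work are solid. World frame = base frame: x ahead of the robot, y to its left, z up, the work surface at z = 0. Lengths are in mm, angles in rad, forces in N, time in s.
With the tool pointing down it reaches from about 275 to 1000 mm from the base axis. Payload 8.4 kg.
Tool frame: the origin (TCP) lies at the very end of the fingers, on their centre line; the grasp point (between the pads) lies 19 mm behind it; z points along the fingers, x is the direction in which the jaws open and shut, and the axes are right-handed (so a half turn about z gives the same grasp; the last joint's range is limited). The gripper opens to 85 mm and grips with 20 to 120 N. Pads are 22 mm wide; open, the fingers measure 114 mm over their backs; the gripper's body (76 mm by 85 mm) begins 54 mm behind the grasp point. The pads swing forward as they close: fully open they stand 13 mm farther back than shut.
Start: joints at [1.331, 0.353, 1.633, -0, 1.155, -0.002], TCP at [147.227, 607.414, 231.281] pointing down, gripper open.
Joint ranges: [-2.63, 2.63], [-0.92, 2.1], [0.06, 2.66], [-1.3, 4.44], [0, 2.69], [-3.02, 3.02]. Speed limits (rad/s): [2.22, 2.22, 2.79, 3.14, 3.14, 3.14].

### API

Orientations are given as [roll, pitch, yaw] about the fixed x, y, z axes, in that order (R = Rz(yaw) Ry(pitch) Rx(roll)).
In Python, from rig import r gives the robot as it stands. The module is installed in compiled form; this text tells all that it offers.
- The arm moves only by the tool apply_moves, never from a script. Its argument "targets" is a list that holds one entry, the list of rows, each a list of 7 numbers: the gripper's target within -1 to 1 (fully open at 1, half-way at 0, shut at -1), then the shift along the tool's x, y, z in cm, then the turn, a rotation vector about the tool's x, y, z in degrees. A call has 1 to 8 rows; each row is the pose to reach, as a shift and turn from the pose measured when the call began, along the tool's axes at that moment; what a row does not reach only later rows make up. A row lasts 1/10 s, in which the tool goes at most 50 mm and 8.59 degrees, less where a joint would pass 70% of its speed; a pose out of reach is approached as far as the arm can. A call with a gripper value outside its range is refused whole. The fingers move at their own pace and stop on an object; "newtons" is the grip in N (left out, the last holds). Time passes only in rows, so rows that repeat a pose let the fingers close. It gives the time, the measured TCP pose, the force and the opening at its end, in the units of the state.
- r.sense(): the state, without advancing time (a new reading comes with each control period).
- r.grab_frame(name): name is "scene" or "side" or "wrist"; returns a dict with "pixels" (480x640x3 uint8, red, green, blue), "fov_y" (degrees; the focal length in pixels is half the picture's height over the tangent of half this angle, whatever the lens; pixels are square), "cx", "cy" (the principal point, pixels), "D" ([k1, k2, p1, p2, k3] as OpenCV has them; the pictures are not rectified), "R" (3x3) and "t" (3): a world point X has camera coordinates R X + t; the wrist camera has in their place "mount" (4x4, takes a point from camera to tool coordinates, whose origin is the TCP and whose axes are the tool frame's). Camera axes: x right, y down, z forward; pixel columns grow to the right and rows downward; lengths in mm; the calibration is good to about 2 mm. A picture is of the moment at which its call begins: read the wrist's pose just before it. There is no depth.
- r.sign_off(): hands the job in, once; it reports no verdict.
The state is a dict: "clock": time; "qpos": joint angles; "qvel": joint speeds; "joint_efforts": joint torques, N m; "eef_pos": TCP position; "tcp_rot": TCP orientation; "contact_force": force on the tool from outside, world axes, zero at the start; "wrist_torque": the same for the moment, N m; "opening": opening from 0.0 (shut) to 1.0 (fully open).
Only numpy, scipy, OpenCV 4.12 (cv2) and the standard library are available. Lean on these libraries where they do the work, as an engineer would, in place of code of your own. Each camera call takes 0.05 s, during which the arm holds its last target. There are 200 camera calls.

### The job

One of the three sprung rollers on the inspection board has a binding bearing. Give each wheel one brisk, gentle fingertip swipe across its top (another in the same direction if it hardly moved): a sound wheel runs on by itself for more than a full turn, the binding one stops after a small part of a turn. Once all three are tested, lift the binding roller out and set it gently, upright and flat on the floor of the wooden tray; leave the other two in their bays and disturb nothing else.

Things in the scene. Friction and masses are not known exactly. Their poses are not given: they have to be found in the camera images.
- board: fixed plywood board, 125 x 290 x 12 mm, with three shallow bays in a row along its own y (bay centres at y = -100, 0, +100 mm), each framed by wooden cleats whose tops are 20 mm above the bench; origin at the centre of its underside on the bench, z up
- tray: fixed open wooden reject tray, 145 (its x) x 120 (its y) x 22 mm outside, walls and floor 5 mm; origin at the centre of its underside on the bench
- roller_a: one of three like-looking rollers, 0.6 kg, shuffled among the bays: foot 84 (x) x 42 (y) x 6 mm; two upright cheeks 44 mm long (x), 32 mm over their outsides (y), tops 63 mm up: grip these along y; between them a wheel 56 mm across, 18 wide, axle along y at x = 0, its top 69 to 83 mm up (height in its slot varies, not measured). Origin: centre of underside, 12 mm above bench; axes as the board's
- wheel_a (a joint): turn of the wheel of roller_a, rad, about the roller's +y; grows when the wheel's top goes to the roller's +x. Common to all wheels: joint starts within 0.1 of zero, unlimited, counts whole turns. A fingertip pressed on the top with 4 to 8 N and drawn level along the roller's x turns it by friction; draw it on, about 50 mm, until it is clear of the wheel: stopping or lifting while it still touches brakes the wheel
- roller_b: one of three like-looking rollers, 0.6 kg, shuffled among the bays: foot 84 (x) x 42 (y) x 6 mm; two upright cheeks 44 mm long (x), 32 mm over their outsides (y), tops 63 mm up: grip these along y; between them a wheel 56 mm across, 18 wide, axle along y at x = 0, its top 69 to 83 mm up (height in its slot varies, not measured). Origin: centre of underside, 12 mm above bench; axes as the board's
- wheel_b (a joint): turn of the wheel of roller_b, rad, about the roller's +y; grows when the wheel's top goes to the roller's +x. Common to all wheels: a sound one has next to no drag and runs on for several seconds when let go (a brisk swipe, 0.1 to 0.2 m/s, leaves it at several rad/s); a binding one resists with about 2.3 N at its rim and stops at once
- roller_c: one of three like-looking rollers, 0.6 kg, shuffled among the bays: foot 84 (x) x 42 (y) x 6 mm; two upright cheeks 44 mm long (x), 32 mm over their outsides (y), tops 63 mm up: grip these along y; between them a wheel 56 mm across, 18 wide, axle along y at x = 0, its top 69 to 83 mm up (height in its slot varies, not measured). Origin: centre of underside, 12 mm above bench; axes as the board's
- wheel_c (a joint): turn of the wheel of roller_c, rad, about the roller's +y; grows when the wheel's top goes to the roller's +x. Common to all wheels: wheel and axle give downward on a spring of 7 N/mm, 4 mm of travel at most; more than 15 N on a wheel damages it
- masking_tape: roll of masking tape lying flat, 104 mm across, 25 mm high, behind the board; a bystander, origin at the centre of its underside
- pliers: pliers, 178 mm long, 12 mm high, lying behind the board; a bystander, origin at the centre of its underside
- sanding_block: cork sanding block 62 x 115 x 34 mm, behind the tray; a bystander, origin at the centre of its underside
- hex_key: hex key 88 mm long, 4 mm thick, lying in front of the board; a bystander, origin at the centre of its underside
Not all that is in view belongs to the job. Leave any orange look-alike of the roller_b alone.

How it is judged:
By the outcome, as a careful person would: the job done as asked, in the order asked, and still so for the second after the job is handed in, with the robot touching nothing.
It also fails if it takes over 58 s, if anything falls off the work surface, if the arm or the gripper's body presses on something with over 40 N, if the wrist force passes 120 N, or if a joint passes its speed limit or range.

## Working session

There is one attempt and no reset: what is moved stays moved. The work goes in short steps, Python scripts to look and compute and a tool call to move; the robot and the scene stay as the last step left them, time stands still between calls to the robot, and variables do not carry over. Pictures are saved under pics/ and viewed, about 8 in all and at most 12, crops included, and the job is handed in when it is done.

Besides the shell and the picture viewer there is one more tool, called after "Request:" as name(argument=value, ...), one argument or row to a line, values as JSON. apply_moves: Moves the arm, as the interface text tells. Its arguments: {"type":"object","properties":{"targets":{"type":"array"},"newtons":{"type":"number"}},"required":["targets"]}

```bash
mkdir -p pics; cat > h.py <<'E'
import numpy as np, cv2
from rig import r
def K(f):
    F=240/np.tan(np.radians(f["fov_y"])/2)
    return np.array([[F,0,f["cx"]],[0,F,f["cy"]],[0,0,1.]])
def rotm(rpy):
    from scipy.spatial.transform import Rotation as R
    return R.from_euler('xyz',rpy).as_matrix()
def cam(name):
    s=r.sense(); f=r.grab_frame(name)
    if name=="wrist":
        T=np.eye(4);T[:3,:3]=rotm(s["tcp_rot"]);T[:3,3]=s["eef_pos"]
        M=np.linalg.inv(T@np.array(f["mount"])); f["R"]=M[:3,:3];f["t"]=M[:3,3]
    f["R"]=np.array(f["R"]);f["t"]=np.array(f["t"]).ravel()
    return f
def ray(f,px):
    u=cv2.undistortPoints(np.array(px,float).reshape(-1,1,2),K(f),np.array(f["D"],float)).reshape(-1,2)
    d=np.c_[u,np.ones(len(u))]@f["R"]; return -f["R"].T@f["t"],d
def plane(f,px,z):
    o,d=ray(f,px); return o+d*((z-o[2])/d[:,2])[:,None]
def proj(f,X):
    return cv2.projectPoints(np.array(X,float).reshape(-1,1,3),cv2.Rodrigues(f["R"])[0],f["t"],K(f),np.array(f["D"],float))[0].reshape(-1,2)
def save(f,n,crop=None,s=1):
    im=f["pixels"][:,:,::-1]
    if crop: im=im[crop[1]:crop[3],crop[0]:crop[2]]
    cv2.imwrite("pics/"+n,cv2.resize(im,None,fx=s,fy=s,interpolation=cv2.INTER_CUBIC))
E
python3 - <<'E'
from h import *
import pickle
s=r.sense();print(s)
for n in ["scene","side","wrist"]:
    f=cam(n);pickle.dump(f,open(n+".pkl","wb"));save(f,n+"0.png");o=-f["R"].T@f["t"];print(n,o,f["R"][2],f["fov_y"],f["D"])
E
```

```text
{'clock': 0.0, 'qpos': array([ 1.33056086e+00,  3.53674362e-01,  1.63415582e+00, -1.63543476e-05,
        1.15517733e+00, -2.41095466e-03]), 'qvel': array([-0.00121019, -0.00101731, -0.00048425,  0.00013986,  0.00036237,
       -0.00177099]), 'joint_efforts': array([-9.55306677e-04, -6.05265069e+01, -3.42051423e+01,  6.26706128e-05,
        9.62354417e-03, -2.30147157e-05]), 'eef_pos': array([147.13978761, 606.93601731, 230.53602252]), 'tcp_rot': array([3.14158111e+00, 1.41489340e-03, 1.33297842e+00]), 'contact_force': array([ 0.44032211, -0.01196885, -0.86686379]), 'wrist_torque': array([ 0.08001935,  0.05387068, -0.02589064]), 'opening': 0.9982189967356101}
scene [-147.5352098   572.66560666  535.0699281 ] [ 0.74607111 -0.46348564 -0.4780784 ] 50.11368450881448 [0.00636403 0.         0.         0.         0.        ]
side [ 383.79081354 1333.42108654  596.26458311] [ 0.14525915 -0.90256972 -0.40529949] 43.293570633459204 [-0.02049745  0.          0.          0.          0.        ]
wrist [ 72.2903491  625.68540024 372.7415895 ] [ 0.29014505 -0.07104409 -0.95434196] 70.70268148254182 [-0.05412471  0.          0.          0.          0.        ]
```

View pics/scene0.png

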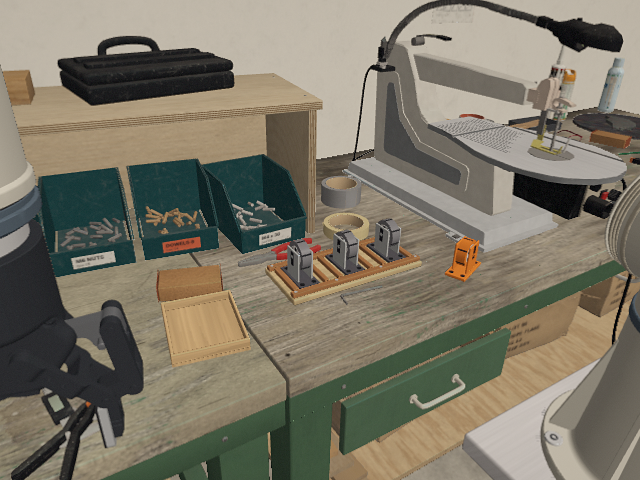

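View pics/side0.png

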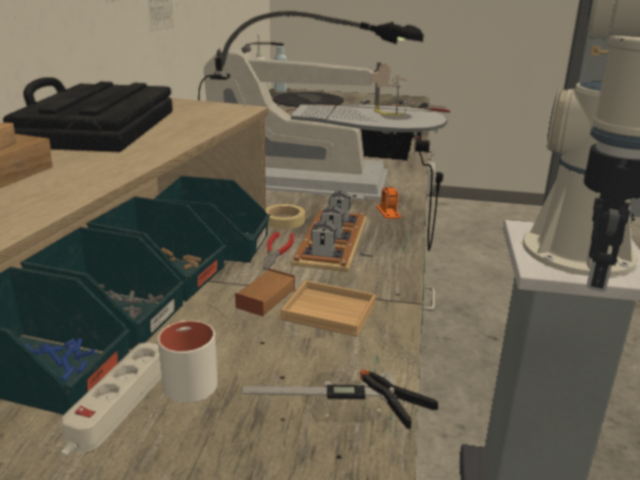

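The scene view shows the board at about (345,265). Its three grey rollers are at (301,262), (346,250) and (387,240), and the tray is at (205,328). The orange look-alike stands off the board at (465,258), so I'll leave it alone. The candidates are the three grey rollers in the bays.

```bash
python3 - <<'E'
from h import *
import pickle
f=pickle.load(open("scene.pkl","rb"));g=pickle.load(open("side.pkl","rb"))
np.set_printoptions(precision=1,suppress=True)
print("board z12",plane(f,[(268,264),(292,296),(423,262),(400,240)],12))
print("tray z22",plane(f,[(162,302),(168,361),(250,343),(232,292)],22))
print("tray side",plane(g,[(301,284),(376,293),(354,331),(282,309)],22))
print("cheektops z75",plane(f,[(300,243),(346,235),(387,223)],75))
print("cheektops side z75",plane(g,[(324,230),(332,212),(340,197)],75))
save(f,"crop1.png",(255,195,435,305),4.4)
E
```

```text
board z12 [[639.9 201.7  12. ]
 [519.8 213.6  12. ]
 [493.9 -70.2  12. ]
 [589.4 -89.2  12. ]]
tray z22 [[601.6 420.6  22. ]
 [451.6 455.6  22. ]
 [428.6 336.2  22. ]
 [570.5 306.1  22. ]]
tray side [[585.3 325.2  22. ]
 [439.3 329.4  22. ]
 [464.5 466.1  22. ]
 [600.2 422.4  22. ]]
cheektops z75 [[583.6 161.2  75. ]
 [568.   68.5  75. ]
 [570.3 -32.7  75. ]]
cheektops side z75 [[566.1 179.5  75. ]
 [565.1  76.7  75. ]
 [561.  -21.9  75. ]]
```

View pics/crop1.png

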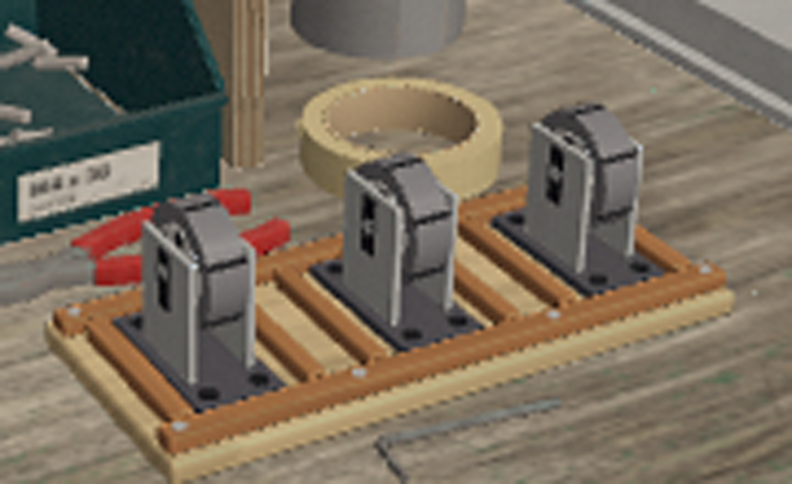

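```bash
cat >> h.py <<'E'
from scipy.spatial.transform import Rotation as Ro
def mv(pos,yaw):
    s=r.sense(); R0=rotm(s["tcp_rot"]); R1=rotm([np.pi,0,yaw])
    print("t",round(s["clock"],2),"at",np.round(s["eef_pos"],1),"row cm/deg",np.round(R0.T@(np.array(pos)-s["eef_pos"])/10,3),np.round(Ro.from_matrix(R0.T@R1).as_rotvec(degrees=True),2))
E
python3 -c "
from h import *
mv([480,65,240],1.48)"
```

```text
t 0.15 at [147.1 607.1 230.7] row cm/deg [-44.84   45.119  -0.88 ] [-0.    0.06 -8.42]
```

Request:
apply_moves(
  targets=[
    [[-1,-44.8,45.1,-0.9,0,0,-8.4],[-1,-44.8,45.1,-0.9,0,0,-8.4],[-1,-44.8,45.1,-0.9,0,0,-8.4],[-1,-44.8,45.1,-0.9,0,0,-8.4],[-1,-44.8,45.1,-0.9,0,0,-8.4],[-1,-44.8,45.1,-0.9,0,0,-8.4],[-1,-44.8,45.1,-0.9,0,0,-8.4],[-1,-44.8,45.1,-0.9,0,0,-8.4]],
  ],
)

```text
clock: 0.95
eef_pos: [357.0, 264.7, 237.0]
tcp_rot: [3.141, 0.001, 1.48]
contact_force: [1.1, -0.7, 0.7]
opening: 0.002
```

```bash
python3 -c "
from h import *
mv([480,65,240],1.48)"
```

```text
t 0.95 at [357.  264.7 237. ] row cm/deg [-18.776  14.057  -0.28 ] [0.01 0.05 0.  ]
```

Request:
apply_moves(
  targets=[
    [[-1,-18.8,14.1,-0.3,0,0,0],[-1,-18.8,14.1,-0.3,0,0,0],[-1,-18.8,14.1,-0.3,0,0,0],[-1,-18.8,14.1,-0.3,0,0,0],[-1,-18.8,14.1,-0.3,0,0,0],[-1,-18.8,14.1,-0.3,0,0,0],[-1,-18.8,14.1,-0.3,0,0,0]],
  ],
)

```text
clock: 1.65
eef_pos: [480.3, 64.1, 239.9]
tcp_rot: [-3.141, 0.001, 1.478]
contact_force: [-0.9, 0.1, -0.2]
opening: 0.0
```

```bash
python3 -c "
from h import *
import pickle
f=cam('wrist');pickle.dump(f,open('w1.pkl','wb'));save(f,'w1.png',None,1.25);s=r.sense();print(s['eef_pos'],s['tcp_rot'],s['contact_force'])"
```

```text
[479.86637125  64.84043083 239.87294739] [-3.14074633e+00  6.72093386e-04  1.47914631e+00] [-1.07322597  0.71362586 -0.19134803]
```

View pics/w1.png

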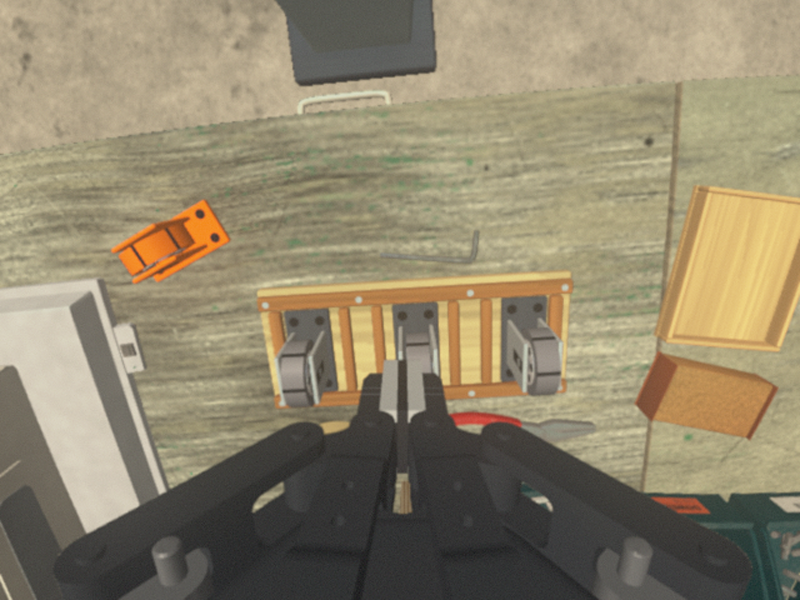

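Seen from above, the three grey rollers stand at about (305,365), (417,345) and (530,350), scaled ×1.25. The tray is on the right at (735,268) and the orange look-alike is at (172,240). I'll locate the board axis and the rollers from the edges and foot holes.

```bash
python3 -c "
from h import *
import pickle
np.set_printoptions(precision=1,suppress=True)
f=pickle.load(open('w1.pkl','rb'))
P=lambda p,z: plane(f,np.array(p)/1.25,z)
print('front edge z12',P([(258,290),(571,273)],12))
print('cleat screws z20',P([(265,306),(359,300),(470,293),(565,287),(282,400),(472,393),(563,386)],20))
print('holes z18',P([(292,323),(320,321),(403,309),(430,309),(511,303),(537,300)],18))
print('tray z22',P([(697,187),(658,345),(780,350)],22))
print('wheel approx z82', P([(296,365),(418,350),(545,355)],85))
save(f,'w1c.png',(205,210,465,335),3)
"
```

```text
front edge z12 [[496.3 -69.2  12. ]
 [506.6 216.   12. ]]
cleat screws z20 [[509.7 -62.7  20. ]
 [512.   23.   20. ]
 [514.6 122.4  20. ]
 [516.9 207.7  20. ]
 [606.4 -64.7  20. ]
 [615.5 120.   20. ]
 [616.7 208.4  20. ]]
holes z18 [[528.8 -41.6  18. ]
 [529.3 -15.5  18. ]
 [524.7  61.4  18. ]
 [527.   85.8  18. ]
 [528.1 159.4  18. ]
 [527.4 183.1  18. ]]
tray z22 [[438.1 319.7  22. ]
 [581.4 297.6  22. ]
 [599.7 423.4  22. ]]
wheel approx z82 [[540.4 -23.6  85. ]
 [536.4  71.7  85. ]
 [549.9 169.1  85. ]]
```

View pics/w1c.png

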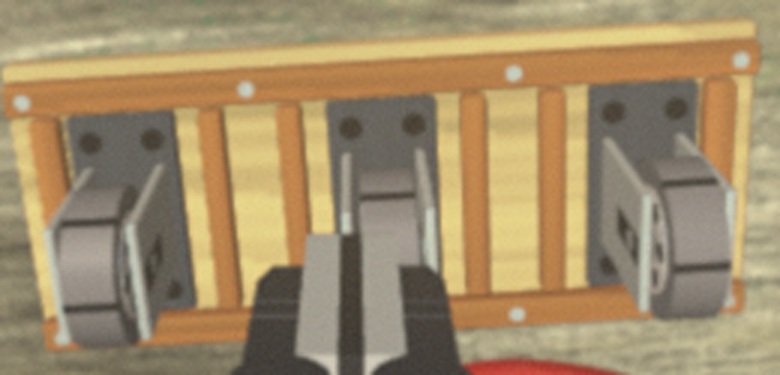

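```bash
python3 -c "
from h import *
mv([635,72,110],1.538)"
```

```text
t 1.7 at [479.9  64.8 239.9] row cm/deg [ 2.141 15.394 12.973] [-0.05  0.04 -3.37]
```

Request:
apply_moves(
  targets=[
    [[-1,1.1,8,5,0,0,-3.4],[-1,2.1,15.4,10,0,0,-3.4],[-1,2.1,15.4,13,0,0,-3.4],[-1,2.1,15.4,13,0,0,-3.4],[-1,2.1,15.4,13,0,0,-3.4],[-1,2.1,15.4,13,0,0,-3.4],[-1,2.1,15.4,13,0,0,-3.4]],
  ],
)

```text
clock: 2.4
eef_pos: [634.4, 72.6, 110.9]
tcp_rot: [-3.141, 0.0, 1.54]
contact_force: [-0.7, -0.3, 0.5]
opening: 0.0
```

```bash
python3 -c "
from h import *
import pickle
f=cam('wrist');pickle.dump(f,open('w2.pkl','wb'));save(f,'w2.png',None,1.25)
print(-f['R'].T@f['t'])
mv([635,172,110],1.538)"
```

```text
[557.48927896  75.50032427 253.01260777]
t 2.45 at [634.7  72.4 111.5] row cm/deg [ 9.959 -0.279  0.149] [0.04 0.02 0.08]
```

View pics/w2.png

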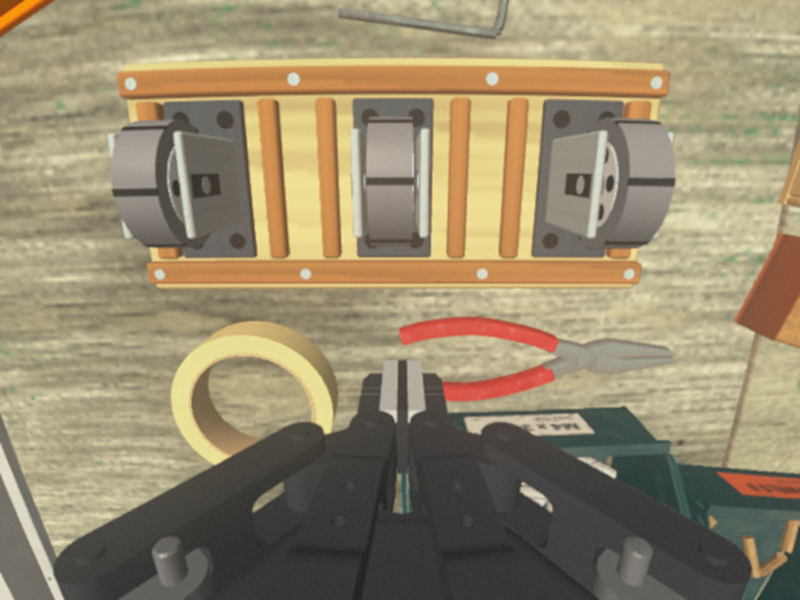

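The view from above shows both outer wheels leaning outward in perspective, with rims at (138,185) and (647,180) and inner cheek tops at (183,185) and (599,185). The middle roller is square below the camera at (391,185). I'll work out wheel heights from this parallax, and shift 100 mm for the middle one.

Request:
apply_moves(
  targets=[
    [[-1,5,-0.2,0.1,0,0,0],[-1,10,-0.2,0.1,0,0,0],[-1,10,-0.2,0.1,0,0,0],[-1,10,-0.2,0.1,0,0,0],[-1,10,-0.2,0.1,0,0,0]],
  ],
)

```text
clock: 2.95
eef_pos: [635.6, 171.9, 111.9]
tcp_rot: [3.139, 0.0, 1.54]
contact_force: [-0.3, -1.1, -0.4]
opening: -0.001
```

```bash
python3 -c "
from h import *
import pickle
np.set_printoptions(precision=1,suppress=True,linewidth=200)
f3=cam('wrist');pickle.dump(f3,open('w3.pkl','wb'))
f2=pickle.load(open('w2.pkl','rb'))
a=f2['pixels'][95:205,70:560,::-1]; b=f3['pixels'][95:205,70:560,::-1]
im=np.vstack([f2['pixels'][95:200,80:180,::-1],f2['pixels'][95:200,460:560,::-1],]); 
im=np.hstack([f2['pixels'][90:205,80:170,::-1],f2['pixels'][90:205,465:555,::-1],f3['pixels'][90:205,80:170,::-1]])
im=cv2.resize(im,None,fx=2.95,fy=2.95,interpolation=cv2.INTER_CUBIC);cv2.imwrite('pics/cmp.png',im)
for n,f,lo,hi in [('L',f2,85,165),('R',f2,470,545),('M',f3,85,165)]:
    g=cv2.cvtColor(f['pixels'],cv2.COLOR_RGB2GRAY).astype(int)
    print(n,lo,g[140:144,lo:hi].mean(0).round().astype(int))
print(f3['t'],-f3['R'].T@f3['t'])
"
```

```text
L 85 [158 159 160 159 158 156 156 157 156 156 156 155 156 156 156 156 156 157 156 156 156 154 156 157 156 156 156 156 156 156 156 156 156 156 155 156 156 154 148 111  82  74  76  76  76  77  75  81 125
 173 151 122 116 115 112 110 114 136 183 212 216 212 200 176 144 116  97  79  62  52  54  53  54  56  52  55  66  80  86  87]
R 470 [ 63  66  80 116 152 180 204 214 216 213 206 182 149 159 168 148 112  86  74  80 111 152 178 196 180 128 102 102 105 103 106 102  95 103 113 117 119 118 118 119 120 119 120 121 121 122 122 124 124
 126 124 126 125 127 127 127 128 129 129 128 128 125 124 124 126 125 126 126 126 136 165 182 187 187 188]
M 85 [ 74  72  75 100 158 198 205 203 195 170 152 150 151 150 151 150 152 150 151 150 151 150 152 152 152 151 150 151 150 151 150 150 152 151 152 151 150 150 152 152 152 153 149 132  94  72  72  72  74
  73  72  72 102 157 146 116 110 109 108 127 169 202 208 202 189 166 137 112  96  90  82  80  76  78  78  78  74  75  76  76]
[-191.9 -603.5   75.7] [558.4 174.8 253.8]
```

View pics/cmp.png

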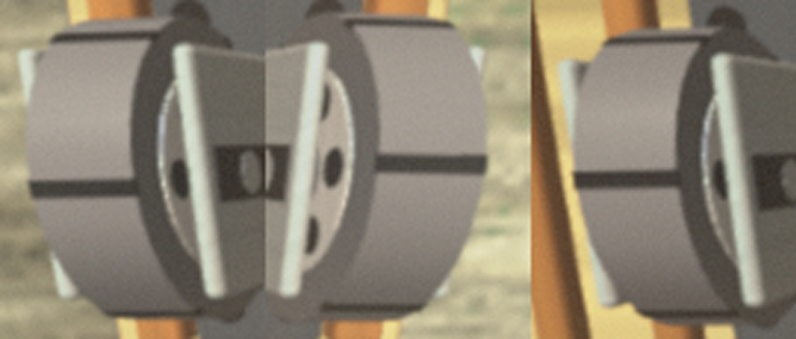

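```bash
python3 -c "
from h import *
import pickle
np.set_printoptions(precision=1,suppress=True,linewidth=200)
f2=pickle.load(open('w2.pkl','rb'));f3=pickle.load(open('w3.pkl','rb'))
print('screws',plane(f2,np.array([(130,84),(293,79),(492,79),(656,83),(160,273),(305,273),(482,273),(629,273)])/1.25,20))
print('midcheek z75 (outer L,outer R)',plane(f2,np.array([(351,183),(431,183)])/1.25,75))
for n,f,s,ch,near,far in [('L',f2,1,(142.6,149.4),123.9,89.5),('R',f2,-1,(482.2,473.0),503.2,539.5),('M',f3,1,(144.8,151.3),128.3,94.5)]:
    c=plane(f,[(ch[0],142),(ch[1],142)],75); yc=c[1,1]-s*16
    def zat(u,y):
        o,d=ray(f,[(u,142)]);t=(y-o[1])/d[0,1];return (o+t*d[0])
    print(n,c,'yc',yc,'near',zat(near,yc+s*9),'far',zat(far,yc-s*9))
    o,d=ray(f,[(near,142),(far,142)]);k=[(18)/abs(d[0,1]/d[0,2]-d[1,1]/d[1,2])];print('width z',o[2]-k[0])
"
```

```text
screws [[509.  -63.1  20. ]
 [511.5  22.   20. ]
 [514.7 122.2  20. ]
 [517.2 207.3  20. ]
 [609.2 -65.5  20. ]
 [612.1  18.8  20. ]
 [615.2 119.2  20. ]
 [617.6 204.3  20. ]]
midcheek z75 (outer L,outer R) [[562.2  54.6  75. ]
 [563.2  87.2  75. ]]
L [[557.1 -16.7  75. ]
 [557.3 -13.1  75. ]] yc -29.051317501976783 near [556.7 -20.1  86.4] far [555.7 -38.1  85.6]
width z 81.1237773057986
R [[562.6 157.9  75. ]
 [562.5 153.1  75. ]] yc 169.06084479630843 near [562.3 160.1  92. ] far [562.5 178.1  91.4]
width z 88.76360647877877
M [[558.5  83.4  75. ]
 [558.7  86.9  75. ]] yc 70.8711624682056 near [558.1  79.9  84.4] far [557.2  61.9  83.5]
width z 78.2954773716111
```

```bash
cat >> h.py <<'E'
def avg(pos,yaw=1.5405,n=5):
    P=[];F=[]
    for i in range(n):
        r.grab_frame("side"); s=r.sense(); P.append(s["eef_pos"]);F.append(s["contact_force"])
    P=np.array(P);m=P.mean(0);R0=rotm(s["tcp_rot"])
    print("t",round(s["clock"],2),"mean",m.round(2),"sd",P.std(0).round(2),"last-mean",(P[-1]-m).round(2),"F",np.mean(F,0).round(2),"rpy",s["tcp_rot"].round(4))
    d=R0.T@(np.array(pos)-m)/10
    print("shift true",d.round(3),"yawrow",np.round(-np.degrees(yaw-s["tcp_rot"][2]),2))
E
python3 -c "
from h import *
avg([558.5,170.5,98])"
```

```text
t 3.25 mean [635.84 171.3  110.92] sd [0.05 0.11 0.25] last-mean [ 0.04  0.19 -0.33] F [ 0.16 -0.33  0.21] rpy [3.1408e+00 4.0000e-04 1.5383e+00]
shift true [-0.331 -7.729  1.287] yawrow -0.13
```

Request:
apply_moves(
  targets=[
    [[-1,-0.3,-3.9,0,0,0,0],[-1,-0.3,-7.7,0,0,0,0],[-1,-0.3,-7.7,0.6,0,0,0],[-1,-0.3,-7.7,1.2,0,0,0],[-1,-0.3,-7.7,1.2,0,0,0],[-1,-0.3,-7.7,1.2,0,0,0]],
  ],
)

```text
clock: 3.85
eef_pos: [559.9, 171.0, 98.4]
tcp_rot: [3.14, 0.0, 1.538]
contact_force: [0.1, 0.5, -0.3]
opening: -0.001
```

```bash
python3 -c "
from h import *
avg([558.5,170.5,94])"
```

```text
t 4.1 mean [559.58 170.99  98.57] sd [0.22 0.02 0.03] last-mean [-0.31  0.01  0.03] F [-0.02  0.11 -0.24] rpy [3.1406e+00 3.0000e-04 1.5380e+00]
shift true [-0.053 -0.107  0.456] yawrow -0.14
```

Request:
apply_moves(
  targets=[
    [[-1,0,-0.1,0.2,0,0,0],[-1,0,-0.1,0.35,0,0,0],[-1,0,-0.1,0.35,0,0,0]],
  ],
)

```text
clock: 4.4
eef_pos: [558.0, 171.0, 94.8]
tcp_rot: [3.141, 0.0, 1.538]
contact_force: [0.8, 0.8, -0.5]
opening: -0.002
```

```bash
python3 -c "
from h import *
avg([558.5,170.5,93.5],n=2)"
```

```text
t 4.5 mean [558.18 171.04  94.99] sd [0.03 0.01 0.04] last-mean [0.03 0.01 0.04] F [-0.2   0.54  0.55] rpy [3.1407e+00 3.0000e-04 1.5382e+00]
shift true [-0.053  0.034  0.149] yawrow -0.13
```

Request:
apply_moves(
  targets=[
    [[-1,0,0,0.08,0,0,0],[-1,0,0,0.16,0,0,0],[-1,0,0,0.16,0,0,0]],
  ],
)

```text
clock: 4.8
eef_pos: [558.1, 171.0, 93.3]
tcp_rot: [3.141, 0.0, 1.538]
contact_force: [-0.1, 0.0, -0.2]
opening: -0.002
```

```bash
python3 -c "
from h import *
avg([558.5,170.5,92],n=3)"
```

```text
t 4.95 mean [558.2  171.05  93.41] sd [0.03 0.01 0.03] last-mean [0.03 0.01 0.02] F [ 0.07 -0.03 -0.02] rpy [3.1407e+00 3.0000e-04 1.5382e+00]
shift true [-0.053  0.032  0.141] yawrow -0.13
```

Request:
apply_moves(
  targets=[
    [[-1,0,0,0.08,0,0,0],[-1,0,0,0.16,0,0,0],[-1,0,0,0.16,0,0,0]],
  ],
)

```text
clock: 5.25
eef_pos: [558.1, 171.0, 91.7]
tcp_rot: [3.141, 0.0, 1.538]
contact_force: [0.7, 0.1, -0.2]
opening: -0.002
```

```bash
python3 -c "
from h import *
avg([558.5,170.5,92],n=3)"
```

```text
t 5.4 mean [558.18 171.03  91.78] sd [0.01 0.02 0.03] last-mean [0.01 0.02 0.02] F [0.71 0.16 0.07] rpy [3.1408e+00 3.0000e-04 1.5382e+00]
shift true [-0.052  0.034 -0.022] yawrow -0.13
```

Request:
apply_moves(
  targets=[
    [[-1,0,0,0.08,0,0,0],[-1,0,0,0.16,0,0,0],[-1,0,0,0.16,0,0,0]],
  ],
)

```text
clock: 5.7
eef_pos: [558.1, 171.0, 90.1]
tcp_rot: [3.141, 0.0, 1.538]
contact_force: [0.5, 0.7, 1.3]
opening: 0.006
```

```bash
python3 -c "
from h import *
avg([558.5,170.5,90],n=3)"
```

```text
t 5.85 mean [558.18 171.03  90.18] sd [0.01 0.   0.02] last-mean [ 0.01 -0.01  0.03] F [0.75 0.21 0.3 ] rpy [3.1408e+00 4.0000e-04 1.5382e+00]
shift true [-0.052  0.034  0.018] yawrow -0.13
```

Request:
apply_moves(
  targets=[
    [[-1,0,0,0.08,0,0,0],[-1,0,0,0.08,0,0,0]],
  ],
)

```text
clock: 6.05
eef_pos: [558.4, 171.1, 89.5]
tcp_rot: [3.14, 0.0, 1.538]
contact_force: [0.5, -0.8, 2.0]
opening: 0.003
```

```bash
python3 -c "
from h import *
avg([558.5,170.5,90],n=3);print(r.sense()['opening'])"
```

```text
t 6.2 mean [558.39 171.08  89.59] sd [0.02 0.01 0.01] last-mean [-0.02  0.01 -0.02] F [-0.05  0.19  2.47] rpy [3.1404e+00 3.0000e-04 1.5382e+00]
shift true [-0.057  0.013 -0.041] yawrow -0.13
0.0006925835506535939
```

Request:
apply_moves(
  targets=[
    [[-1,0,0,0.09,0,0,0],[-1,0,0,0.09,0,0,0],[-1,0,1.3,0.09,0,0,0],[-1,0,2.9,0.09,0,0,0],[-1,0,4.5,0.09,0,0,0],[-1,0,6.0,0.09,0,0,0]],
  ],
)

```text
clock: 6.8
eef_pos: [618.8, 169.1, 88.5]
tcp_rot: [3.141, 0.0, 1.538]
contact_force: [0.5, 0.9, 0.4]
opening: -0.001
```

```bash
cat > obs.py <<'E'
from h import *
import sys
tag=sys.argv[1]; X=[float(v) for v in sys.argv[2:5]]
A=[];T=[]
for i in range(10):
    T.append(r.sense()["clock"]);f=cam("wrist");A.append(f["pixels"])
u,v=proj(f,[X])[0]
u=int(u);v=int(v)
A=np.array(A).astype(float)
# mark = dark rows in the rim's middle column strip
st=A[:,max(v-90,0):v+80,u-6:u+7].mean((2,3))
np.set_printoptions(linewidth=250)
print("px",u,v,"t",T[0],T[-1],"mean frame diff",np.abs(np.diff(st,axis=0)).mean(1).round(1),"vs first",np.abs(st-st[0]).mean(1).round(1))
im=np.hstack([a[max(v-90,0):v+80,u-34:u+35] for a in A])[:,:,::-1]
cv2.imwrite("pics/"+tag+".png",im)
E
python3 obs.py swR 566 170 90; python3 -c "
from h import *
avg([558.5,170.5,110],n=1)"
```

```text
px 318 197 t 6.8 7.25 mean frame diff [16.6 12.3 12.5 11.7 10.5 10.  10.3 10.4 10.1] vs first [ 0.  16.6 13.7 10.  11.2 12.2 12.4 10.8 11.6 10.8]
t 7.35 mean [617.99 169.19  88.82] sd [0. 0. 0.] last-mean [0. 0. 0.] F [ 0.29 -1.03 -0.77] rpy [3.1405e+00 2.0000e-04 1.5384e+00]
shift true [-0.063 -5.948 -2.125] yawrow -0.12[ WARN:0@15.239] global loadsave.cpp:1063 imwrite_ Unsupported depth image for selected encoder is fallbacked to CV_8U.
```

View pics/swR.png

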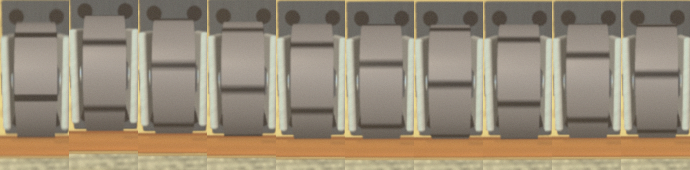

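Roller R (the +y bay) spins on steadily, with its marks advancing about 25 px per 0.05 s. That makes it sound. Next is the middle wheel.

```bash
python3 -c "
from h import *
avg([555.3,70.9,86],n=1)
f=cam('wrist');g=cam('wrist');d=np.abs(f['pixels'][107:277,312:325].astype(float).mean((1,2))-g['pixels'][107:277,312:325].mean((1,2))).mean();print('R still spinning',d,r.sense()['clock'])"
```

```text
t 7.4 mean [618.09 169.17  88.84] sd [0. 0. 0.] last-mean [0. 0. 0.] F [ 0.45 -1.02 -0.31] rpy [3.1404e+00 2.0000e-04 1.5383e+00]
shift true [-10.026  -5.957   0.279] yawrow -0.12
R still spinning 9.70497737556561 7.5
```

Request:
apply_moves(
  targets=[
    [[-1,0,0,-2.4,0,0,0],[-1,-5,-3,-2.4,0,0,0],[-1,-10,-6,-2.4,0,0,0],[-1,-10,-6,-1.5,0,0,0],[-1,-10,-6,0,0,0,0],[-1,-10,-6,0.25,0,0,0],[-1,-10,-6,0.25,0,0,0]],
  ],
)

```text
clock: 8.2
eef_pos: [555.1, 71.4, 86.0]
tcp_rot: [3.141, 0.0, 1.538]
contact_force: [-0.3, -1.0, -0.4]
opening: -0.0
```

```bash
python3 -c "
from h import *
avg([555.3,70.9,84],n=2)"
```

```text
t 8.3 mean [555.59  71.63  86.47] sd [0.08 0.05 0.11] last-mean [0.08 0.05 0.11] F [ 0.05 -0.77  0.2 ] rpy [3.1398e+00 1.0000e-04 1.5388e+00]
shift true [-0.074 -0.027  0.247] yawrow -0.1
```

Request:
apply_moves(
  targets=[
    [[-1,-0.05,0,0.08,0,0,0],[-1,-0.05,0,0.16,0,0,0],[-1,-0.05,0,0.2,0,0,0],[-1,-0.05,0,0.2,0,0,0]],
  ],
)

```text
clock: 8.7
eef_pos: [555.9, 71.4, 84.8]
tcp_rot: [3.139, -0.0, 1.539]
contact_force: [0.2, 1.9, 1.8]
opening: -0.003
```

```bash
python3 -c "
from h import *
avg([555.3,70.9,83],n=3)"
```

```text
t 8.85 mean [555.91  71.39  84.82] sd [0.   0.02 0.  ] last-mean [-0.   -0.02  0.  ] F [0.32 1.94 2.13] rpy [ 3.1392e+00 -3.0000e-04  1.5387e+00]
shift true [-0.051 -0.06   0.182] yawrow -0.1
```

Request:
apply_moves(
  targets=[
    [[-1,0,0,0.1,0,0,0],[-1,0,0,0.1,0,0,0],[-1,0,1.3,0.1,0,0,0],[-1,0,2.9,0.1,0,0,0],[-1,0,4.5,0.1,0,0,0],[-1,0,6.0,0.1,0,0,0]],
  ],
)

```text
clock: 9.45
eef_pos: [616.3, 69.2, 83.7]
tcp_rot: [3.14, 0.0, 1.539]
contact_force: [-0.3, -0.8, 0.3]
opening: -0.002
```

```bash
python3 obs.py swM 563 71 85 2>/dev/null; python3 -c "
from h import *
avg([552.3,-29.2,88],n=1)"
```

```text
px 319 196 t 9.45 9.9 mean frame diff [17.3 14.1 13.6 12.3 11.2 10.6 10.7 11.3 11. ] vs first [ 0.  17.3 14.5 10.3 12.  12.7 12.9 11.4 12.  11.5]
t 10.0 mean [615.51  69.5   84.01] sd [0. 0. 0.] last-mean [0. 0. 0.] F [-0.23  0.35  0.22] rpy [ 3.1394e+00 -2.0000e-04  1.5389e+00]
shift true [-10.067  -6.002  -0.414] yawrow -0.09
```

The middle wheel spins on the same way, so it's sound. Next is the third wheel.

Request:
apply_moves(
  targets=[
    [[-1,0,0,-2.6,0,0,0],[-1,-5,-3,-2.6,0,0,0],[-1,-10,-6,-2.6,0,0,0],[-1,-10,-6,-2,0,0,0],[-1,-10,-6,-0.8,0,0,0],[-1,-10,-6,-0.5,0,0,0],[-1,-10,-6,-0.5,0,0,0]],
  ],
)

```text
clock: 10.7
eef_pos: [552.7, -27.7, 88.1]
tcp_rot: [3.14, -0.0, 1.539]
contact_force: [0.3, 0.3, 0.4]
opening: 0.003
```

```bash
python3 -c "
from h import *
avg([552.3,-29.2,87],n=4)"
```

```text
t 10.9 mean [553.01 -27.67  88.72] sd [0.04 0.08 0.19] last-mean [-0.01 -0.12  0.22] F [0.11 0.07 0.12] rpy [ 3.1390e+00 -2.0000e-04  1.5399e+00]
shift true [-0.155 -0.067  0.172] yawrow -0.03
```

Request:
apply_moves(
  targets=[
    [[-1,-0.15,-0.05,0.02,0,0,0],[-1,-0.15,-0.05,0.1,0,0,0],[-1,-0.15,-0.05,0.17,0,0,0],[-1,-0.15,-0.05,0.17,0,0,0]],
  ],
)

```text
clock: 11.3
eef_pos: [552.4, -29.3, 87.2]
tcp_rot: [3.139, -0.0, 1.54]
contact_force: [-0.4, -0.1, 0.3]
opening: 0.003
```

```bash
python3 -c "
from h import *
avg([552.3,-29.2,86],n=3)"
```

```text
t 11.45 mean [552.41 -29.3   87.23] sd [0.02 0.01 0.02] last-mean [ 0.02 -0.02  0.02] F [0.13 0.05 0.38] rpy [ 3.1390e+00 -3.0000e-04  1.5399e+00]
shift true [ 0.01  -0.012  0.123] yawrow -0.04
```

Request:
apply_moves(
  targets=[
    [[-1,0,0,0.08,0,0,0],[-1,0,0,0.14,0,0,0],[-1,0,0,0.14,0,0,0]],
  ],
)

```text
clock: 11.75
eef_pos: [552.6, -29.4, 86.1]
tcp_rot: [3.139, -0.0, 1.54]
contact_force: [-0.5, -0.5, 4.7]
opening: -0.001
```

```bash
python3 -c "
from h import *
avg([552.3,-29.2,85],n=3)"
```

```text
t 11.9 mean [552.6  -29.35  86.1 ] sd [0.01 0.01 0.01] last-mean [ 0.   -0.   -0.01] F [-0.54 -0.27  4.59] rpy [ 3.1386e+00 -2.0000e-04  1.5399e+00]
shift true [ 0.014 -0.03   0.11 ] yawrow -0.03
```

Request:
apply_moves(
  targets=[
    [[-1,0,0,0.055,0,0,0],[-1,0,0,0.055,0,0,0],[-1,0,1.3,0.055,0,0,0],[-1,0,2.9,0.055,0,0,0],[-1,0,4.5,0.055,0,0,0],[-1,0,6.0,0.055,0,0,0]],
  ],
)

```text
clock: 12.5
eef_pos: [613.1, -31.2, 85.4]
tcp_rot: [3.139, -0.0, 1.54]
contact_force: [0.4, -0.7, -0.6]
opening: 0.001
```

```bash
python3 obs.py swL 560 -29 86 2>/dev/null; python3 -c "
from h import *
import pickle
avg([552.3,-29.2,86],n=1)
f=pickle.load(open('scene.pkl','rb'));g=cam('scene')
"
```

```text
px 321 197 t 12.5 12.95 mean frame diff [16.8 10.3 10.6  6.7  3.2  0.7  1.5  1.9  1.8] vs first [ 0.  16.8 11.6  2.3  4.7  7.1  7.5  6.3  5.   3.7]
t 13.05 mean [612.22 -31.18  85.79] sd [0. 0. 0.] last-mean [0. 0. 0.] F [0.09 0.18 0.55] rpy [ 3.1387e+00 -2.0000e-04  1.5399e+00]
shift true [ 0.012 -5.995 -0.038] yawrow -0.04
```

View pics/swL.png

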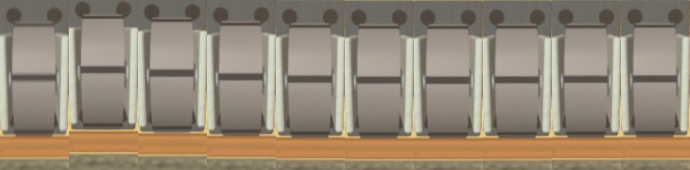

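```bash
python3 - <<'E'
from h import *
import pickle
def ang(f,u,v,xc,zc):
    o,d=ray(f,[(u,v)]);d=d[0]
    a=d[0]**2+d[2]**2;b=2*((o[0]-xc)*d[0]+(o[2]-zc)*d[2]);c=(o[0]-xc)**2+(o[2]-zc)**2-784
    D=b*b-4*a*c
    if D<0: return None
    t=(-b-D**.5)/(2*a);p=o+t*d;return np.degrees(np.arctan2(p[0]-xc,p[2]-zc)).round(1)
f2=pickle.load(open('w2.pkl','rb'))
print('L before',[ang(f2,80+x/2.95,90+y/2.95,560.3,58.7) for x,y in [(105,32),(80,188),(160,310)]])
f=cam('wrist');save(f,'Lnow.png')
g=f['pixels'][:,316:327].mean((1,2));rows=[i for i in range(100,280) if g[i]<g[i-6:i+7].min()+1 and g[i]<g[i-6:i+7].mean()-12]
print(rows,[ang(f,321,v,560.3,58.7) for v in rows])
E
```

```text
L before [np.float64(-59.4), np.float64(3.0), np.float64(60.7)]
[100, 107, 108, 132, 186, 238, 274] [None, None, None, np.float64(-70.1), np.float64(-9.4), np.float64(48.2), None]
```

```bash
python3 - <<'E'
from h import *
f=cam('wrist');g=cv2.cvtColor(f['pixels'],cv2.COLOR_RGB2GRAY).astype(int)
for rr in (170,210):
    print(rr,g[rr-2:rr+3,275:372].mean(0).round().astype(int).tolist())
avg([560.3,-29.2,130],n=1)
E
```

```text
170 [150, 149, 148, 150, 150, 141, 126, 108, 113, 162, 187, 203, 211, 212, 210, 204, 188, 162, 132, 107, 102, 102, 101, 112, 147, 167, 172, 171, 170, 171, 171, 171, 169, 170, 170, 170, 170, 170, 170, 170, 168, 169, 168, 168, 169, 169, 168, 169, 168, 167, 168, 167, 167, 167, 168, 167, 166, 167, 166, 167, 167, 166, 166, 166, 166, 167, 162, 150, 142, 142, 143, 143, 159, 194, 210, 211, 212, 207, 199, 179, 164, 182, 213, 217, 217, 216, 216, 216, 216, 215, 217, 216, 217, 203, 155, 133, 146]
210 [154, 153, 152, 152, 152, 151, 148, 136, 116, 107, 138, 184, 207, 211, 211, 209, 202, 190, 172, 138, 109, 99, 102, 102, 114, 132, 139, 139, 138, 138, 138, 137, 138, 138, 137, 138, 138, 137, 138, 137, 137, 137, 137, 138, 138, 137, 137, 138, 138, 138, 138, 137, 138, 137, 137, 138, 138, 138, 137, 137, 138, 138, 137, 138, 138, 138, 138, 140, 141, 139, 140, 152, 189, 207, 210, 209, 205, 198, 182, 169, 185, 207, 211, 209, 209, 211, 209, 210, 210, 211, 211, 205, 170, 130, 135, 146, 150]
t 13.25 mean [612.52 -31.21  85.79] sd [0. 0. 0.] last-mean [0. 0. 0.] F [ 0.09 -0.53 -0.46] rpy [ 3.1385e+00 -2.0000e-04  1.5399e+00]
shift true [ 0.04  -5.213 -4.437] yawrow -0.03
```

```bash
python3 - <<'E'
from h import *
f=cam('wrist')
p=plane(f,[(283.6,170),(354.3,170),(285.2,210),(353.2,210)],75);print(p.round(1),(p[0]+p[1])/2,(p[2]+p[3])/2)
# cheek end rows: brightness along strip col at right cheek
g=cv2.cvtColor(f['pixels'],cv2.COLOR_RGB2GRAY).astype(int)
for c0 in (287,350): 
  print(g[110:250,c0-1:c0+2].mean(1).round().astype(int).tolist())
E
```

```text
[[549.9 -45.6  75. ]
 [550.9 -14.1  75. ]
 [568.1 -46.   75. ]
 [569.1 -14.7  75. ]] [550.42123418 -29.86479707  75.        ] [568.59820373 -30.34311629  75.        ]
[110, 112, 112, 112, 111, 112, 112, 115, 115, 115, 115, 115, 115, 114, 114, 115, 120, 121, 117, 119, 118, 117, 120, 120, 122, 123, 124, 125, 124, 123, 124, 140, 175, 206, 212, 212, 213, 212, 214, 214, 213, 212, 212, 213, 210, 211, 211, 211, 210, 210, 211, 212, 210, 210, 209, 209, 209, 208, 209, 208, 209, 208, 207, 208, 208, 208, 212, 214, 214, 211, 209, 207, 206, 206, 207, 208, 207, 205, 205, 205, 205, 203, 203, 204, 202, 200, 195, 194, 193, 191, 189, 186, 192, 200, 201, 201, 200, 200, 202, 201, 200, 200, 202, 202, 202, 203, 202, 198, 200, 202, 202, 202, 203, 201, 193, 190, 187, 189, 189, 187, 185, 176, 171, 170, 174, 180, 181, 188, 195, 197, 198, 198, 181, 143, 128, 136, 150, 153, 151, 149]
[105, 106, 106, 106, 109, 104, 105, 106, 106, 107, 107, 104, 104, 102, 105, 107, 105, 106, 107, 108, 105, 107, 107, 106, 106, 107, 108, 107, 106, 108, 119, 152, 184, 202, 208, 210, 212, 212, 212, 211, 211, 211, 211, 212, 210, 210, 210, 211, 211, 211, 211, 211, 212, 210, 212, 210, 210, 211, 210, 212, 210, 212, 210, 210, 211, 212, 213, 214, 214, 213, 212, 211, 211, 211, 212, 213, 213, 212, 211, 211, 212, 212, 213, 213, 214, 214, 214, 215, 211, 211, 208, 208, 210, 209, 210, 210, 210, 209, 210, 209, 207, 206, 209, 210, 209, 207, 205, 203, 202, 201, 202, 205, 206, 208, 206, 206, 206, 207, 207, 204, 204, 203, 204, 206, 207, 201, 173, 129, 106, 99, 117, 163, 173, 144, 129, 137, 149, 154, 152, 149]
```

Request:
apply_moves(
  targets=[
    [[0.4,0,0,-4.4,0,0,0],[0.4,0,-3,-4.4,0,0,0],[0.4,0,-5.28,-4.4,0,0,0],[0.4,0,-5.28,-4.4,0,0,0],[0.4,0,-5.28,-4.4,0,0,0],[0.4,0,-5.28,-4.4,0,0,0],[0.4,0,-5.28,-4.4,0,0,0]],
  ],
)

```text
clock: 14.0
eef_pos: [560.5, -29.6, 129.6]
tcp_rot: [3.138, -0.0, 1.54]
contact_force: [-0.4, 0.6, 0.4]
opening: 0.7
```

```bash
python3 -c "
from h import *
avg([559.7,-29.9,42],n=2);print(r.sense()['opening'])"
```

```text
t 14.1 mean [560.21 -29.59 129.43] sd [0.07 0.01 0.02] last-mean [-0.07  0.01 -0.02] F [ 0.13  0.09 -0.15] rpy [ 3.1385e+00 -3.0000e-04  1.5398e+00]
shift true [-0.035 -0.077  8.743] yawrow -0.04
0.6991490390777068
```

Request:
apply_moves(
  targets=[
    [[0.4,-0.03,-0.07,3,0,0,0],[0.4,-0.03,-0.07,6,0,0,0],[0.4,-0.03,-0.07,8,0,0,0],[0.4,-0.03,-0.07,8.7,0,0,0],[0.4,-0.03,-0.07,8.7,0,0,0]],
  ],
)

```text
clock: 14.6
eef_pos: [559.3, -29.9, 41.6]
tcp_rot: [3.14, -0.0, 1.54]
contact_force: [0.2, 0.4, -0.4]
opening: 0.7
```

Request:
apply_moves(
  targets=[
    [[-0.1,0,0,0,0,0,0],[-0.3,0,0,0,0,0,0],[-0.5,0,0,0,0,0,0],[-1,0,0,0,0,0,0],[-1,0,0,0,0,0,0],[-1,0,0,0,0,0,0],[-1,0,0,0,0,0,0]],
  ],
  newtons=40,
)

```text
clock: 15.3
eef_pos: [560.2, -30.0, 42.7]
tcp_rot: [3.138, -0.0, 1.54]
contact_force: [-0.5, -1.8, 6.8]
opening: 0.368
```

```bash
python3 -c "
from h import *
avg([559.7,-29.9,42],n=2);print(r.sense()['opening'])
import pickle
f=pickle.load(open('w2.pkl','rb'))
P=lambda p,z: plane(f,np.array(p)/1.25,z).round(1)
f=pickle.load(open('w1.pkl','rb'));save(f,'tray.png',(515,130,640,370),2.4)"
```

```text
t 15.4 mean [560.19 -30.    42.67] sd [0. 0. 0.] last-mean [-0. -0.  0.] F [-0.48 -0.86  6.42] rpy [ 3.1383e+00 -1.0000e-04  1.5399e+00]
shift true [ 0.009 -0.049  0.067] yawrow -0.03
0.36841624534623774
```

Request:
apply_moves(
  targets=[
    [[-1,0,0,-0.5,0,0,0],[-1,0,0,-2,0,0,0],[-1,0,0,-5,0,0,0],[-1,0,0,-8,0,0,0],[-1,0,0,-11,0,0,0],[-1,0,0,-11.5,0,0,0],[-1,0,0,-11.5,0,0,0]],
  ],
)

```text
clock: 16.1
eef_pos: [560.1, -30.0, 158.6]
tcp_rot: [3.136, -0.0, 1.54]
contact_force: [0.6, 0.3, -7.3]
opening: 0.367
```

```bash
python3 -c "
from h import *
avg([519,372,157],1.42,n=2);print(r.sense()['opening'])"
```

```text
t 16.2 mean [558.92 -29.92 156.78] sd [0.27 0.02 0.4 ] last-mean [-0.27  0.02 -0.4 ] F [ 0.07 -0.83 -6.94] rpy [ 3.1405e+00 -2.0000e-04  1.5399e+00]
shift true [ 4.005e+01 -5.230e+00 -2.000e-02] yawrow 6.87
0.3680375279749128
```

Held firmly, at about 7 N of weight. Next I carry it to the tray.

Request:
apply_moves(
  targets=[
    [[-1,2,-0.2,0,0,0,0],[-1,6,-0.8,0,0,0,1],[-1,10.5,-1.4,0,0,0,2],[-1,15,-2,0,0,0,3],[-1,19.5,-2.6,0,0,0,4],[-1,24,-3.2,0,0,0,5],[-1,28,-3.8,0,0,0,6],[-1,31,-4.2,0,0,0,6.9]],
  ],
)

```text
clock: 17.0
eef_pos: [524.5, 283.2, 154.1]
tcp_rot: [-3.14, 0.001, 1.42]
contact_force: [-0.0, -0.2, -6.3]
opening: 0.371
```

```bash
python3 -c "
from h import *
f=cam('wrist');save(f,'tr1.png');avg([519,372,157],1.42,n=1)
import pickle;pickle.dump(f,open('tr1.pkl','wb'))"
```

```text
t 17.1 mean [524.79 284.57 154.29] sd [0. 0. 0.] last-mean [0. 0. 0.] F [ 0.01  0.26 -6.18] rpy [-3.1403e+00 -1.0000e-04  1.4222e+00]
shift true [ 8.561 -1.867 -0.268] yawrow 0.13
```

View pics/tr1.png

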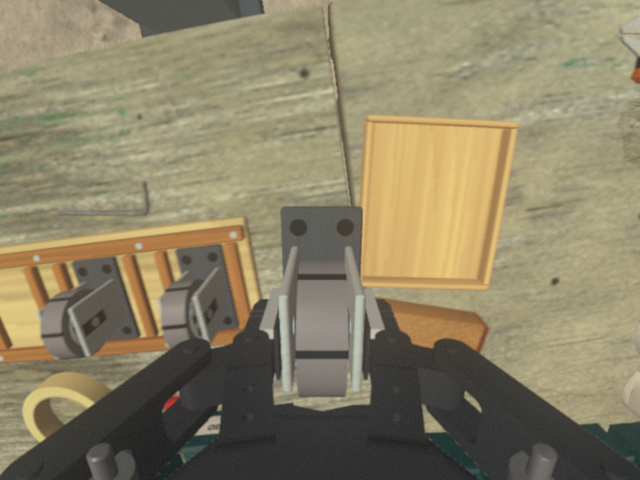

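The tray is clear and empty, with its top corners at (366,116), (517,123), (491,289) and about (361,287). The held roller is upright at (322,300), and the sanding block lies behind the tray at (435,325).

```bash
python3 -c "
from h import *
import pickle
f=pickle.load(open('tr1.pkl','rb'))
p=plane(f,[(366,116),(517,123),(491,289),(361,287)],22);print(p.round(1),(p[0]+p[2])/2,p.mean(0))
d=p[2]-p[1];print(np.degrees(np.arctan2(d[1],d[0])))
d=p[1]-p[0];print(np.degrees(np.arctan2(d[1],d[0])))
c=(p[0]+p[2])/2
avg([c[0],c[1],70],1.5708-.16,n=1)
"
```

```text
[[439.  331.1  22. ]
 [460.4 448.4  22. ]
 [601.1 426.8  22. ]
 [580.9 310.6  22. ]] [520.04351035 378.95355157  22.        ] [520.33812168 379.23355646  22.        ]
-8.758394272966482
79.68117213551395
t 17.15 mean [524.79 282.52 154.21] sd [0. 0. 0.] last-mean [0. 0. 0.] F [ 0.46 -1.28 -5.94] rpy [-3.1400e+00  1.5000e-03  1.4224e+00]
shift true [ 9.479 -1.882  8.411] yawrow 0.67
```

Request:
apply_moves(
  targets=[
    [[-1,3,-0.6,0,0,0,0.3],[-1,6.5,-1.3,0,0,0,0.7],[-1,9.5,-1.9,0,0,0,0.7],[-1,9.5,-1.9,3,0,0,0.7],[-1,9.5,-1.9,6,0,0,0.7],[-1,9.5,-1.9,8.4,0,0,0.7],[-1,9.5,-1.9,8.4,0,0,0.7],[-1,9.5,-1.9,8.4,0,0,0.7]],
  ],
)

```text
clock: 17.95
eef_pos: [519.6, 377.9, 69.3]
tcp_rot: [-3.138, 0.003, 1.409]
contact_force: [0.7, -0.0, -5.3]
opening: 0.371
```

```bash
python3 -c "
from h import *
avg([520.3,379.2,36],1.41,n=4);print(r.sense()['opening'])"
```

```text
t 18.15 mean [520.79 379.19  71.22] sd [0.19 0.32 0.44] last-mean [0.1  0.32 0.4 ] F [ 0.36  0.33 -5.93] rpy [ 3.1415e+00 -2.0000e-04  1.4099e+00]
shift true [-0.007 -0.048  3.522] yawrow -0.01
0.36870631584720903
```

Request:
apply_moves(
  targets=[
    [[-1,0,0,1.2,0,0,0],[-1,0,0,2.4,0,0,0],[-1,0,0,3.0,0,0,0],[-1,0,0,3.3,0,0,0],[-1,0,0,3.3,0,0,0]],
  ],
)

```text
clock: 18.65
eef_pos: [520.4, 379.2, 37.7]
tcp_rot: [-3.141, 0.001, 1.41]
contact_force: [-0.6, 0.2, -6.6]
opening: 0.368
```

```bash
python3 -c "
from h import *
avg([520.3,379.2,36],1.41,n=4)"
```

```text
t 18.85 mean [521.01 379.63  38.67] sd [0.16 0.1  0.27] last-mean [0.17 0.1  0.29] F [ 0.14  0.4  -6.67] rpy [ 3.1410e+00 -7.0000e-04  1.4099e+00]
shift true [-0.054 -0.064  0.267] yawrow -0.01
```

Request:
apply_moves(
  targets=[
    [[-1,0,0,0.1,0,0,0],[-1,0,0,0.18,0,0,0],[-1,0,0,0.25,0,0,0],[-1,0,0,0.3,0,0,0],[-1,0,0,0.3,0,0,0]],
  ],
)

```text
clock: 19.35
eef_pos: [521.1, 379.7, 35.9]
tcp_rot: [3.141, -0.001, 1.41]
contact_force: [0.4, -0.2, -6.5]
opening: 0.366
```

```bash
python3 -c "
from h import *
avg([520.3,379.2,35.5],1.41,n=4)"
```

```text
t 19.55 mean [521.16 379.7   35.95] sd [0.02 0.01 0.03] last-mean [0.02 0.01 0.04] F [-0.34 -0.19 -6.61] rpy [ 3.1410e+00 -6.0000e-04  1.4099e+00]
shift true [-0.064 -0.077  0.045] yawrow -0.0
```

Request:
apply_moves(
  targets=[
    [[-1,0,0,0.03,0,0,0],[-1,0,0,0.06,0,0,0],[-1,0,0,0.06,0,0,0]],
  ],
)

```text
clock: 19.85
eef_pos: [521.2, 379.8, 35.8]
tcp_rot: [3.141, -0.001, 1.41]
contact_force: [-3.4, -1.2, -0.8]
opening: 0.368
```

```bash
python3 -c "
from h import *
avg([520.3,379.2,35.5],1.41,n=4)"
```

```text
t 20.05 mean [521.14 379.77  35.73] sd [0.02 0.02 0.01] last-mean [-0.02  0.   -0.01] F [-2.56 -1.31  1.26] rpy [ 3.1410e+00 -7.0000e-04  1.4099e+00]
shift true [-0.069 -0.074  0.022] yawrow -0.0
```

It has touched down: the weight is now carried by the floor. Release slowly, then lift.

Request:
apply_moves(
  targets=[
    [[-0.25,0,0,0,0,0,0],[-0.2,0,0,0,0,0,0],[-0.1,0,0,0,0,0,0],[0.1,0,0,0,0,0,0],[0.3,0,0,0,0,0,0],[0.4,0,0,0,0,0,0],[0.4,0,0,0,0,0,0]],
  ],
  newtons=20,
)

```text
clock: 20.75
eef_pos: [521.2, 379.8, 35.7]
tcp_rot: [3.141, -0.001, 1.41]
contact_force: [-0.0, 0.6, 0.7]
opening: 0.702
```

Request:
apply_moves(
  targets=[
    [[0.4,0,0,-1,0,0,0],[0.4,0,0,-4,0,0,0],[0.4,0,0,-8,0,0,0],[0.4,0,0,-12,0,0,0],[0.4,0,3,-16,0,0,0],[0.4,0,6,-18,0,0,0],[0.4,0,9,-18,0,0,0],[0.4,0,9,-18,0,0,0]],
  ],
)

```text
clock: 21.55
eef_pos: [613.4, 364.6, 217.8]
tcp_rot: [3.137, -0.003, 1.408]
contact_force: [0.0, -0.8, 0.1]
opening: 0.7
```

```bash
python3 -c "
from h import *
f=cam('wrist');g=cam('side');h=cam('scene')
a=f['pixels'];b=cv2.resize(g['pixels'][160:400,200:440],(480,480));
im=np.hstack([cv2.resize(a,(440,330)),b[:330,:300]]) if 0 else np.vstack([np.hstack([cv2.resize(a,(400,300)),cv2.resize(g['pixels'][180:345,230:450],(400,300))]),np.hstack([cv2.resize(h['pixels'][190:385,150:410],(400,300)),np.zeros((300,400,3),np.uint8)])])
cv2.imwrite('pics/fin.png',im[:,:,::-1]);print(r.sense())"
```

```text
{'clock': 21.7, 'qpos': array([ 5.37628861e-01,  4.97848669e-01,  1.44667047e+00,  5.38782921e-04,
        1.19741822e+00, -8.72149294e-01]), 'qvel': array([ 1.30163330e-02, -2.28379895e-03,  1.20822982e-02, -5.66635575e-05,
       -3.57295420e-03,  8.39227747e-04]), 'joint_efforts': array([-9.02747009e-01, -7.16237497e+01, -3.60315549e+01, -6.61329087e-02,
       -6.35035965e-02, -1.52869831e-02]), 'eef_pos': array([608.97542009, 365.0244078 , 215.51656357]), 'tcp_rot': array([-3.14100605e+00, -1.62335452e-04,  1.40958149e+00]), 'contact_force': array([ 0.88086312,  0.36679685, -0.05096484]), 'wrist_torque': array([ 0.07137985, -0.01021662,  0.02664982]), 'opening': 0.6984156257227743}
```

View pics/fin.png

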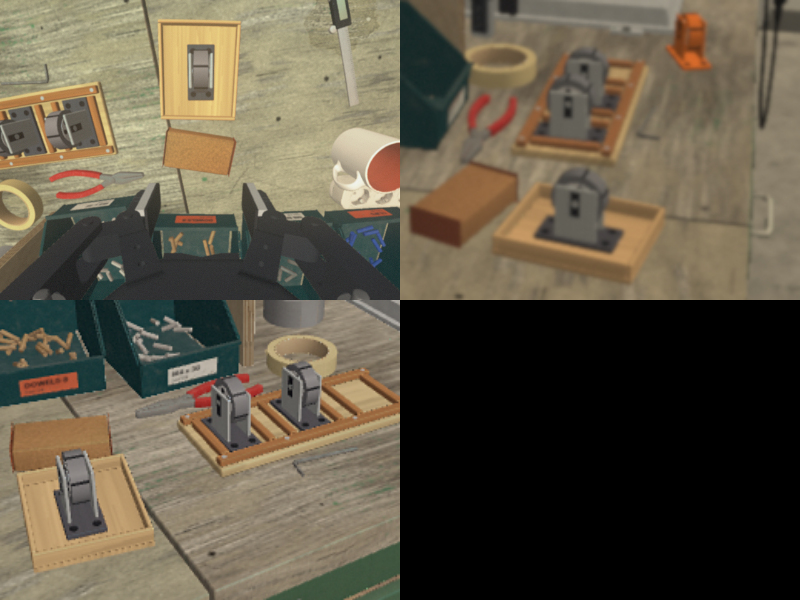

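The roller stands upright and central in the tray, the other two are in their bays, and the tape, pliers, block and hex key look undisturbed. The robot is touching nothing.

```bash
python3 -c "
from rig import r
print(r.sign_off())"
```

```text
the job is handed in; nothing more can be done
None
```

The binding roller was the one in the −y bay. It is now upright and flat on the tray floor, near the centre, and the job is handed in at about 22 s.

- **Tests:** I gave each wheel one +x swipe, set to press with about 6 N and run at about 0.15 m/s. Before each swipe I lowered the fingertip slowly to find the wheel's height.
- **Sound wheels:** The +y and middle wheels ran on steadily at roughly 4–5 rad/s. I watched each for about 0.5 s (0.7 s for +y), under a full turn, so "more than a full turn" rests on that steady speed.
- **Binding wheel:** The −y wheel turned about 48° (its rim marks repeat every 60°, so this is the best-fitting reading) and was stopped when the arm came to rest.
- **Placing:** The roller's 6.6 N weight came off the wrist as it touched down, before I opened the fingers slowly.
- **Last checks:** The wrist, side and scene views show it upright in the tray and the other two in their bays. The tape, pliers, sanding block, hex key and orange look-alike looked undisturbed, and the wrist force read about zero.
- **Disagreements:** Camera estimates of wheel height differed from contact by 1–2 mm.

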